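Lock a wet bauble into the drying jig

ROBOT

A 7-joint arm with a two-finger parallel gripper is mounted at the origin on the work surface. World frame = base frame: x ahead of the robot, y to its left, z up, the work surface at z = 0. Lengths are in m, angles in rad, forces in N, time in s.
With the tool pointing down it reaches from about 0.4 to 0.85 m from the base axis. Payload 4.5 kg.
Tool frame: the origin (TCP) lies where the fingers leave the gripper's body, on its centre line; the fingertips stand 64 mm ahead of it and the grasp point (between the pads) lies 45 mm ahead of it; z points along the fingers, y is the direction in which the jaws open and shut (so a half turn about z gives the same grasp; the last joint's range is limited). The gripper opens to 88 mm and grips with 3 to 60 N. Pads are 18 mm wide; open, the fingers measure 123 mm over their backs; the gripper's body (75 mm by 187 mm) begins 45 mm behind the grasp point.
Start: joints at [-1.131, 0.689, -0.195, 1.565, 0.157, 0.902, -0.215], TCP at [0.247, 0.574, 0.303] pointing down, gripper open.
Joint ranges: [-3.01, 3.01], [-0.46, 2.08], [-1.47, 1.51], [0.13, 2.56], [-1, 4.14], [0.04, 2.09], [-2.66, 2.66]. Speed limits (rad/s): [2.57, 2.57, 3.14, 3.14, 3.14, 3.14, 3.14].

INTERFACE

Orientations are given as a unit quaternion [x, y, z, w].
In Python, from plant import monitor, snapshot, workorder, finder gives the robot as it stands.
- The arm moves only by the tool carry_out, never from a script. Its argument "motion" is one flat list of numbers, 6 for each row, row after row: the shift along the tool's x, y, z in cm, then the turn, a rotation vector about the tool's x, y, z in rad. In form: [x, y, z, rx, ry, rz, x, y, z, rx, ry, rz, ...]. A call has 1 to 8 rows; each row shifts and turns the commanded pose from where the row before left it, along the tool's axes as they then stand; what a row does not reach is not made up. A row lasts 1/8 s, in which the tool goes at most 62.5 mm and 10.7 degrees, less where a joint would pass 70% of its speed; a pose out of reach is approached as far as the arm can. A call with a gripper value outside its range is refused whole. "hand" is the finger opening in cm, from 0 to 8.81, set as the call begins (left out, the last holds). The fingers move at their own pace and stop on an object; "grip_force" is the grip in N (left out, the last holds). Time passes only in rows, so rows that do not move let the fingers close. It gives the time, the measured TCP pose, the force and the opening at its end, in the units of the state.
- monitor.get_state(): the state, without advancing time (a new reading comes with each control period).
- snapshot(name): name is "scene" or "top"; returns a dict with "frame" (480x640x3 uint8, red, green, blue), "range_z" (480x640 float32, m along the optical axis (not along the pixel's ray), 0 where there is no reading), "fx", "fy", "cx", "cy" (pixels), "rvec" (rotation vector, rad) and "tvec" (3), from world to camera coordinates, as OpenCV has them. Camera axes: x right, y down, z forward; pixel columns grow to the right and rows downward; lengths in m; the calibration is good to about 2 mm. A picture is of the moment at which its call begins.
- workorder.finish_job(): hands the job in, once; it reports no verdict.
Trained networks look in a picture, given as the dict that the camera call returned (one of the last four; its "shot" number tells which), for a name from the list of things; names that differ only in an ending like _2 or _b are one class to them, and where a whole thing is asked for, a point or a joint stands for the part that bears it (a point fixed in the world has none). Each returns a list of dicts, best first, with "p" (0 to 1); they miss things now and then, are a little off and sometimes report something else, mostly with a low value. They report only what shows in the picture. A call takes as long as a camera call.
- finder.masks_of(picture, thing): "pixels" (480x640 bool, what is visible of it) and "extent" ([left, top, right, bottom] in pixels, round what is visible of it).
The state is a dict: "clock": time; "q": joint angles; "qd": joint speeds; "joint_torque": joint torques, N m; "tool_pos": TCP position; "eef_rot": TCP orientation; "contact_force": force on the tool from outside, world axes, zero at the start; "moment": the same for the moment, N m; "opening": opening from 0.0 (shut) to 1.0 (fully open).
Only numpy, scipy, OpenCV 4.12 (cv2) and the standard library are available. Lean on these libraries where they do the work, as an engineer would, in place of code of your own. Each camera call takes 0.05 s, during which the arm holds its last target. There are 200 camera calls.

TASK

The gold bauble is freshly painted: take it by its stick and lock it into the wooden drying jig. Pull the red bolt knob fully out, lay the stick level in both slots with the ball hanging out beyond the bolt's post and the black band midway between the two posts, then push the knob fully home over the stick and swing the yellow keeper bar shut until it clicks in. Nothing may touch the gold ball, and the red bauble, paint jar, brush pot and varnish bottle must stay where they are.

Things in the scene. Friction and masses are not known exactly. Their poses are not given: they have to be found in the camera images.
- jig: Brown wooden drying jig, fixed. Origin: centre of underside, z up. Plywood base 130 x 130 x 20 mm. Two posts 14 mm thick (y), 66 mm clear between: keeper post at y = -40 mm (x -45 to 45, top 80 mm above bench), bolt post at y = +40 mm (x -30 to 30, top 92). Each has an open-topped slot along y at x = 0, 18 mm wide, floor 60 mm above bench, top 8 mm flared to 34 mm wide.
- seat (a point): Point of the jig midway between its posts, 66 mm above the bench: the middle of the stick's axis belongs here. Axes as the jig's. The stick lies along the jig's y axis with the ball at +y, beyond the bolt post.
- bolt (a joint): Slide bolt, m. 0 = home: a 7 mm square steel bolt, 75 to 82 mm above the bench, bars the bolt post's slot (above a seated stick; an empty slot is blocked). 0.040 = fully out, end stop, slot clear. The knob moves along the jig's -x as the value grows. It starts home. Clicks in at both ends: about 5 N to leave one; once 5 mm past the middle it snaps to that end and stays.
- bolt_grip (a point): Centre of the red bolt knob, a block 22 mm (jig x) by 30 mm (jig y) by 44 mm high. Home: jig (-60, 40, 78.5) mm; out: (-100, 40, 78.5) mm. Axes as the jig's. It can be pinched across y from above.
- keeper (a joint): Yellow keeper bar, rad. 0 = shut (end stop), lying along the jig's -x across the keeper post's slot; starts open at 1.2 to 1.6, free end towards the jig's -y; stop at 1.75. Swings level, clockwise from above to shut. Stays where left above 0.35; a detent resists shutting from 0.33 to 0.15 rad (about 3 N at its black post); below 0.12 rad it snaps to 0.
- keeper_hinge (a point): Upright hinge axis of the keeper bar, at jig (35, -40) mm, 87.5 mm above the bench. The bar is 9 mm thick (83 to 92 mm above the bench), 14 mm wide and reaches 82 mm from the hinge.
- keeper_post (a point): Black upright finger post on the keeper bar, 16 mm in diameter, 75 mm from the hinge axis, 92 to 122 mm above the bench; this point is on its axis, 107 mm above the bench. Push it sideways.
- gold_stick: Loose square wooden stick 12 x 12 mm, 145 mm long, carrying the gold ball; about 65 g together. Origin: on the underside at the 12 mm black band; x along the stick to the ball, z up. Runs from x = -75 to +70 mm; its axis is 6 mm above the origin. Starts level in a wooden rest, underside 44 mm above the bench. Balances 20 to 30 mm from the band towards the ball.
- gold_ball: Gold ball 56 mm in diameter with cream bands, wet paint, fixed on the stick's end. Origin: its centre, 96 mm along the stick from the black band.
- rest_gold: Pale wooden rest, fixed, holding the gold bauble at the start. Origin: centre of underside. Base 120 (x) x 56 (y) x 12 mm; two notched uprights at x = -40 and +40 mm, 12 mm thick, 44 mm wide, 56 mm high, 68 mm clear between; notches 16 mm wide, floor at 44 mm. The stick lies along x, black band at x = 0, ball to +x.
- red_stick: Same kind of stick with a red ball, lying in its own rest, of the same sizes and axes as the gold one's. Leave it alone.
- paint_jar: Paint jar with white lid and pink label, 56 mm in diameter, 50 mm high; origin: centre of the underside. Leave it alone.
- brush_pot: Blue pot 72 mm in diameter and 90 mm high with brushes standing up to 200 mm high; origin: centre of the underside. Leave it alone.
- varnish: Amber varnish bottle 60 mm in diameter, 150 mm high; origin: centre of the underside. Leave it alone.

How it is judged:
On the way, in this order (a step that is already met when the one before it is completed fails the run):
1. the bolt knob is pulled fully out (value of joint bolt above 0.035 m), for 0.2 s.
2. the gold bauble's stick lies in both slots, ball beyond the bolt post, the bolt still out (x of gold_stick in the frame of seat between -0.006 and 0.006 m and y of gold_stick in the frame of seat between -0.02 and 0.02 m and z of gold_stick in the frame of seat between -0.01 and -0.001 m and angle between the x axis of gold_stick and the y axis of jig, either way round below 0.12 rad and y of gold_ball in the frame of seat above 0.07 m and value of joint bolt above 0.03 m), for 0.2 s.
At the end, for the whole second after the job is handed in: The gold bauble's stick lies at rest in both slots of the jig (centred within 6 mm across, level height within 5 mm, in line within 0.12 rad, black band within 20 mm of the middle, ball on the bolt post's side), the bolt is home within 4 mm and the keeper bar shut within 0.08 rad (x of gold_stick in the frame of seat between -0.006 and 0.006 m and y of gold_stick in the frame of seat between -0.02 and 0.02 m and z of gold_stick in the frame of seat between -0.01 and -0.001 m and angle between the x axis of gold_stick and the y axis of jig, either way round below 0.12 rad and y of gold_ball in the frame of seat above 0.07 m and value of joint bolt below 0.004 m and value of joint keeper below 0.08 rad and linear speed of gold_stick below 0.02 m/s); the robot touches nothing.
It fails at once if something touches the wet gold ball (contact force between gold_ball and anything else above 0.3 N).
It fails at once if the red bauble is displaced by more than 15 mm (distance of red_stick from where it was at the start of the episode above 0.015 m).
It fails at once if the paint jar is displaced by more than 15 mm (distance of paint_jar from where it was at the start of the episode above 0.015 m).
It fails at once if the brush pot is displaced by more than 15 mm (distance of brush_pot from where it was at the start of the episode above 0.015 m).
It fails at once if the varnish bottle is displaced by more than 15 mm (distance of varnish from where it was at the start of the episode above 0.015 m).
It also fails if it takes over 70 s, if anything falls off the work surface, if the arm or the gripper's body presses on something with over 40 N, if the wrist force passes 120 N, or if a joint passes its speed limit or range.

## Working session

There is one attempt and no reset: what is moved stays moved. The work goes in short steps, Python scripts to look and compute and a tool call to move; the robot and the scene stay as the last step left them, time stands still between calls to the robot, and variables do not carry over. Pictures are saved under pics/ and viewed, about 8 in all and at most 12, crops included, and the job is handed in when it is done.

Besides the shell and the picture viewer there is one more tool, called after "Emit:" in YAML: its name, and indented under it one key for each argument. carry_out: Moves the arm, as the interface text tells. Its arguments: {"type":"object","properties":{"motion":{"type":"array"},"hand":{"type":"number"},"grip_force":{"type":"number"}},"required":["motion"]}

```bash
mkdir -p pics; cat > h.py <<'E'
import numpy as np,cv2
from plant import monitor,snapshot,workorder,finder
from scipy.spatial.transform import Rotation as R
def cloud(s):
    z=s["range_z"];v,u=np.mgrid[:480,:640]
    P=np.stack([(u-s["cx"])/s["fx"]*z,(v-s["cy"])/s["fy"]*z,z],-1)
    M=cv2.Rodrigues(np.array(s["rvec"],float))[0]
    W=(P-np.array(s["tvec"]).ravel())@M
    W[z<=0]=np.nan
    return W
def save(s,n): cv2.imwrite("pics/"+n,s["frame"][:,:,::-1])
def st():
    s=monitor.get_state()
    print(s["clock"],np.round(s["tool_pos"],4),"rot",np.round(R.from_quat(s["eef_rot"]).as_matrix(),3).tolist(),"F",np.round(s["contact_force"],1),"op",s["opening"],"q",np.round(s["q"],2))
    return s
E
python3 - <<'E'
from h import *
st()
for n in("scene","top"):
    s=snapshot(n);save(s,n+"1.png");W=cloud(s)
    print(n,s["fx"],s["cx"],s["cy"],np.round(s["rvec"],3),np.round(s["tvec"],3))
    for t in["jig","bolt_grip","keeper","keeper_post","gold_stick","gold_ball","rest_gold","red_stick","paint_jar","brush_pot","varnish"]:
        for m in finder.masks_of(s,t)[:2]:
            p=W[m["pixels"]];p=p[~np.isnan(p[:,0])]
            if len(p): print(t,round(m["p"],2),m["extent"],len(p),"med",np.round(np.median(p,0),3),"lo",np.round(np.percentile(p,2,axis=0),3),"hi",np.round(np.percentile(p,98,axis=0),3))
E
```

```text
0.0 [0.2466 0.5737 0.3019] rot [[-0.919, 0.395, -0.001], [0.395, 0.919, -0.002], [-0.0, -0.002, -1.0]] F [-0.9 -0.7  0.8] op 1.0009939784781103 q [-1.13  0.69 -0.19  1.57  0.16  0.9  -0.22]
scene 553.6341725181886 321.24061582621385 223.23676132605848 [ 0.746  2.402 -1.31 ] [ 0.438 -0.104  1.579]
jig 0.97 [265.8, 196.5, 361.4, 272.9] 3386 med [0.559 0.03  0.026] lo [ 0.47  -0.082  0.   ] hi [0.62  0.088 0.101]
bolt_grip 0.79 [335.2, 208.1, 361.0, 229.2] 283 med [0.482 0.044 0.084] lo [ 0.377 -0.06  -0.002] hi [0.531 0.053 0.1  ]
keeper 0.81 [267.9, 194.8, 304.4, 225.3] 281 med [ 0.608 -0.058  0.09 ] lo [ 0.584 -0.09   0.081] hi [ 0.621 -0.004  0.12 ]
keeper_post 0.67 [268.5, 194.5, 301.3, 224.0] 287 med [ 0.607 -0.058  0.09 ] lo [ 0.543 -0.143  0.   ] hi [ 0.621 -0.004  0.12 ]
gold_stick 0.74 [213.5, 168.5, 286.3, 185.6] 527 med [ 0.599 -0.341  0.053] lo [ 0.459 -0.368  0.035] hi [ 0.635 -0.298  0.074]
gold_ball 0.66 [211.6, 162.8, 233.8, 187.3] 356 med [ 0.616 -0.349  0.057] lo [ 0.587 -0.43  -0.003] hi [ 0.636 -0.336  0.075]
rest_gold 0.7 [271.4, 194.1, 361.1, 277.5] 3402 med [0.55
[... 1660 characters left out ...]
39.2, 484.1, 292.5] 893 med [ 0.516 -0.323  0.013] lo [ 0.461 -0.361  0.004] hi [ 0.575 -0.287  0.058]
red_stick 0.86 [166.2, 208.8, 189.9, 298.7] 836 med [0.603 0.332 0.059] lo [0.461 0.316 0.047] hi [0.646 0.364 0.079]
paint_jar 0.94 [291.4, 307.2, 317.1, 336.5] 472 med [0.396 0.047 0.049] lo [0.372 0.023 0.014] hi [0.421 0.073 0.055]
paint_jar 0.28 [300.5, 252.8, 319.5, 295.0] 197 med [0.477 0.035 0.098] lo [0.462 0.019 0.056] hi [0.535 0.055 0.105]
brush_pot 0.72 [253.5, 130.9, 285.4, 183.6] 1155 med [0.754 0.123 0.09 ] lo [0.732 0.093 0.001] hi [0.818 0.158 0.19 ]
varnish 0.97 [377.7, 143.1, 404.6, 180.3] 832 med [ 0.755 -0.15   0.097] lo [ 0.738 -0.181 -0.   ] hi [ 0.79  -0.127  0.151]
```

```bash
python3 - <<'E'
from h import *
a=cv2.imread("pics/top1.png")[110:350,140:520]
cv2.imwrite("pics/t1c.png",cv2.resize(a,None,fx=2.1,fy=2.1,interpolation=cv2.INTER_CUBIC))
s=snapshot("top");W=cloud(s);f=s["frame"].astype(int)
def reg(x0,x1,y0,y1,z0,z1): 
    m=(W[...,0]>x0)&(W[...,0]<x1)&(W[...,1]>y0)&(W[...,1]<y1)&(W[...,2]>z0)&(W[...,2]<z1);return m
def rect(m,n):
    k=cv2.connectedComponentsWithStats(m.astype(np.uint8))
    i=1+np.argmax(k[2][1:,4]);p=W[k[1]==i]
    r=cv2.minAreaRect((p[:,:2]*1000).astype(np.float32)); print(n,len(p),[np.round(x,1) for x in r],"zmed",np.median(p[:,2]).round(4))
rect(reg(.44,.64,-.1,.12,.012,.03)|reg(.44,.64,-.1,.12,.03,.2),"jig all")
m=reg(.44,.64,-.1,.12,.012,.2)&(f[...,0]-f[...,2]>0)
rect(reg(.44,.64,-.1,.12,.086,.098),"boltpost top")
rect(reg(.44,.64,-.1,.12,.074,.083),"keeperpost top")
rect(reg(.44,.5,-.02,.1,.096,.11),"knob")
rect(reg(.54,.66,-.12,.02,.106,.13),"kpost")
rect(reg(.54,.66,-.12,.02,.085,.098),"kbar")
rect(reg(.44,.6,-.4,-.26,.005,.02),"gold rest base")
rect(reg(.44,.66,-.4,-.26,.048,.09),"gold all")
# stick axis from masks
mk=finder.masks_of(s,"gold_stick")[0]["pixels"];p=W[mk];p=p[(p[:,2]>.05)&(p[:,2]<.064)]
v=cv2.fitLine((p[:,:2]*1000).astype(np.float32),cv2.DIST_HUBER,0,.01,.01).ravel();print("stickline",v.round(3),len(p))
# black band
b=reg(.44,.66,-.4,-.26,.045,.065)&(f.max(-1)<60);q=W[b];print("band",len(q),q.mean(0).round(4) if len(q) else 0)
E
```

```text
jig all 3186 [array([550.6, -14.2]), array([136.3, 186.5]), np.float64(18.2)] zmed 0.0212
boltpost top 225 [array([598.9, -42.5]), array([16.6, 80.4]), np.float64(18.2)] zmed 0.0918
keeperpost top 68 [array([530.7, -32.4]), array([35.1, 14.2]), np.float64(16.8)] zmed 0.0791
knob 123 [array([475.1,  33.4]), array([22.2, 28.8]), np.float64(13.8)] zmed 0.1004
kpost 46 [array([610.7, -85.2]), array([14.8, 13.9]), np.float64(51.0)] zmed 0.1207
kbar 230 [array([600.4, -47.4]), array([16.6, 90.6]), np.float64(18.0)] zmed 0.0918
gold rest base 470 [array([ 524.7, -315.2]), array([ 29.9, 121.1]), np.float64(67.8)] zmed 0.0119
gold all 978 [array([ 542.1, -333.9]), array([ 56.2, 197.1]), np.float64(64.8)] zmed 0.0581
stickline [ 9.36000e-01 -3.53000e-01  5.25244e+02 -3.28417e+02] 449
band 19 [ 0.5207 -0.328   0.0575]
```

View pics/t1c.png

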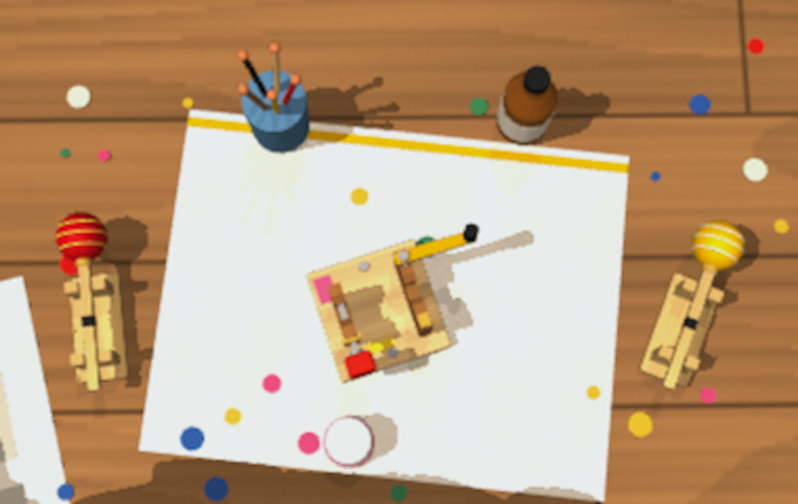

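```bash
cat >> h.py <<'E'
def plan(pts,cur=None):
    """pts: list of (grasp xyz m, tool-x yaw deg, nrows); prints rows in tool axes"""
    if cur is None:
        s=monitor.get_state();cur=(np.array(s["tool_pos"]),R.from_quat(s["eef_rot"]))
    p,r=cur;out=[]
    for g,yaw,n in pts:
        y=np.radians(yaw);c,sn=np.cos(y),np.sin(y)
        rt=R.from_matrix(np.array([[c,sn,0],[sn,-c,0],[0,0,-1]]))
        t=np.array(g)+[0,0,.045]
        for i in range(n):
            k=n-i
            d=r.inv().apply((t-p)/k)*100;w=(r.inv()*rt).as_rotvec()/k
            d=d.round(2);w=w.round(3)
            p=p+r.apply(d/100);r=r*R.from_rotvec(w)
            out.append(np.concatenate([d,w]))
            assert np.linalg.norm(d)<6.3 and np.linalg.norm(w)<.187,(d,w)
    for i in range(0,len(out),8): print([float(x) for x in np.concatenate(out[i:i+8])])
    print("end",p.round(4))
E
python3 - <<'E'
from h import *
from scipy.optimize import least_squares
res=[]
for n in("scene","top"):
    s=snapshot(n);W=cloud(s);f=s["frame"].astype(int)
    # base top plane occupancy: points z 15-26 -> outline fit by square
    m=(W[...,0]>.43)&(W[...,0]<.66)&(W[...,1]>-.1)&(W[...,1]<.13)&(W[...,2]>.015)&(W[...,2]<.026)
    m=cv2.morphologyEx(m.astype(np.uint8),cv2.MORPH_OPEN,np.ones((3,3)))
    k=cv2.connectedComponentsWithStats(m);i=1+np.argmax(k[2][1:,4]);p=W[k[1]==i][:,:2]
    r=cv2.minAreaRect((p*1000).astype(np.float32));print(n,"base",len(p),r)
    for nm,z0,z1,a in(("knob",.097,.106,(.44,.5,0,.08)),("kpost",.113,.13,(.58,.64,-.12,-.06))):
        q=W[(W[...,2]>z0)&(W[...,2]<z1)&(W[...,0]>a[0])&(W[...,0]<a[1])&(W[...,1]>a[2])&(W[...,1]<a[3])]
        print(nm,len(q),((q.min(0)+q.max(0))/2).round(4),cv2.minAreaRect((q[:,:2]*1000).astype(np.float32)))
plan([((.475,.0335,.20),18.3,14)])
E
```

```text
scene base 1147 ((548.3727416992188, 14.603096008300781), (132.4727020263672, 133.8097381591797), 18.80335235595703)
knob 58 [0.4776 0.0367 0.0995] ((479.13067626953125, 36.053794860839844), (25.958620071411133, 27.02315902709961), 20.64093780517578)
kpost 35 [ 0.613  -0.0858  0.1179] ((612.97265625, -85.68931579589844), (13.683138847351074, 20.972885131835938), 1.1899467706680298)
top base 1987 ((544.47998046875, 13.929458618164062), (130.50836181640625, 129.68275451660156), 18.019611358642578)
knob 116 [0.4749 0.0333 0.1014] ((474.7912292480469, 33.66608428955078), (21.383407592773438, 29.155832290649414), 17.979101181030273)
kpost 43 [ 0.6103 -0.0851  0.1202] ((611.0062866210938, -85.22959899902344), (13.886239051818848, 15.036953926086426), 29.57545280456543)
[-3.02, -2.91, 0.41, -0.0, -0.0, 0.173, -3.48, -2.34, 0.41, -0.0, -0.0, 0.173, -3.83, -1.71, 0.41, -0.0, -0.0, 0.173, -4.07, -1.02, 0.41, -0.0, -0.0, 0.172, -4.18, -0.31, 0.41, -0.0, -0.0, 0.173, -4.17, 0.41, 0.41, -0.0, -0.0, 0.172, -4.04, 1.12, 0.41, -0.0, -0.0, 0.173, -3.79, 1.8, 0.41, -0.0, -0.0, 0.172]
[-3.42, 2.42, 0.42, -0.0, -0.0, 0.173, -2.96, 2.97, 0.41, -0.0, -0.0, 0.172, -2.4, 3.44, 0.42, -0.0, -0.0, 0.173, -1.78, 3.8, 0.41, -0.0, -0.0, 0.172, -1.1, 4.04, 0.42, -0.0, -0.0, 0.173, -0.38, 4.17, 0.41, -0.0, -0.0, 0.172]
end [0.475  0.0335 0.245 ]
```

Emit:
carry_out:
  motion: [-3.02, -2.91, 0.41, 0, 0, 0.173, -3.48, -2.34, 0.41, 0, 0, 0.173, -3.83, -1.71, 0.41, 0, 0, 0.173, -4.07, -1.02, 0.41, 0, 0, 0.172, -4.18, -0.31, 0.41, 0, 0, 0.173, -4.17, 0.41, 0.41, 0, 0, 0.172, -4.04, 1.12, 0.41, 0, 0, 0.173, -3.79, 1.8, 0.41, 0, 0, 0.172]
  hand: 5.5

```text
clock: 2.4
tool_pos: [0.3778, 0.2642, 0.2701]
eef_rot: [0.781, 0.625, 0.001, -0.0]
contact_force: [0.8, 0.2, 0.4]
opening: 0.622
```

Emit:
carry_out:
  motion: [-3.42, 2.42, 0.42, 0, 0, 0.173, -2.96, 2.97, 0.41, 0, 0, 0.172, -2.4, 3.44, 0.42, 0, 0, 0.173, -1.78, 3.8, 0.41, 0, 0, 0.172, -1.1, 4.04, 0.42, 0, 0, 0.173, -0.38, 4.17, 0.41, 0, 0, 0.172, 0, 0, 0, 0, 0, 0]

```text
clock: 3.28
tool_pos: [0.4763, 0.0302, 0.2451]
eef_rot: [0.988, 0.156, 0.001, 0.001]
contact_force: [-0.7, 0.4, 0.2]
opening: 0.626
```

```bash
python3 - <<'E'
from h import *
st()
s=snapshot("scene");a=s["frame"][120:330,170:450,::-1];cv2.imwrite("pics/s2.png",cv2.resize(a,None,fx=2.8,fy=2.8,interpolation=cv2.INTER_CUBIC))
plan([((.476,.0340,.140),18.1,2),((.476,.034,.086),18.1,3)])
E
```

```text
3.275 [0.4763 0.0302 0.2451] rot [[0.951, 0.308, 0.002], [0.308, -0.951, -0.002], [0.001, 0.003, -1.0]] F [-0.7  0.4  0.2] op 0.6260021563172683 q [-0.38  0.63  0.35  2.08 -0.42  0.5  -0.97]
[0.05, -0.07, 3.0, 0.0, -0.0, 0.001, 0.05, -0.07, 3.0, 0.0, -0.0, 0.001, 0.0, 0.0, 1.8, 0.0, -0.0, -0.0, 0.0, 0.0, 1.8, 0.0, -0.0, -0.0, 0.0, 0.0, 1.8, 0.0, -0.0, -0.0]
end [0.476 0.034 0.131]
```

View pics/s2.png

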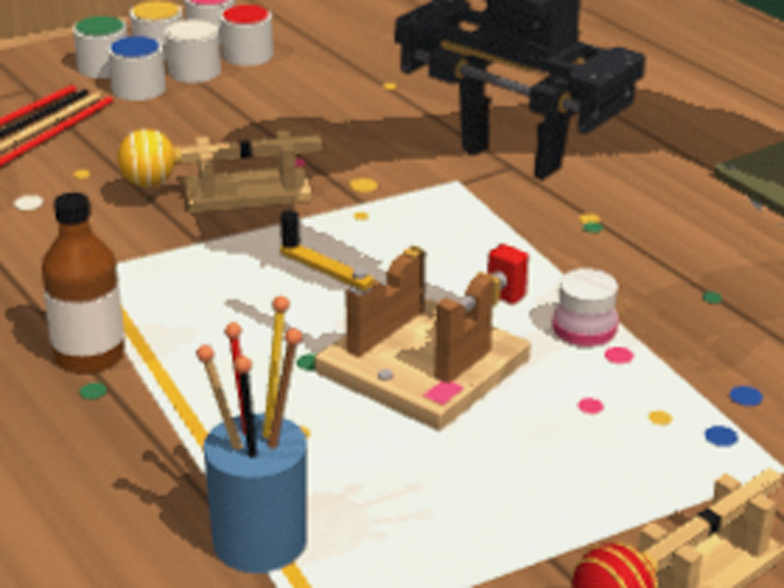

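Emit:
carry_out:
  motion: [0, 0, 0, 0, 0, 0, 0.1, 0, 3.0, 0, 0, 0, 0, 0, 3.0, 0, 0, 0, 0, 0, 0, 0, 0, 0]

```text
clock: 3.82
tool_pos: [0.4747, 0.0352, 0.1839]
eef_rot: [0.987, 0.161, -0.002, -0.001]
contact_force: [0.5, -0.4, 0.1]
opening: 0.628
```

```bash
python3 - <<'E'
from h import *
st()
plan([((.476,.034,.086),18.1,3)])
E
```

```text
3.825 [0.4747 0.0352 0.1839] rot [[0.948, 0.317, -0.004], [0.317, -0.948, 0.001], [-0.004, -0.002, -1.0]] F [ 0.5 -0.4  0.1] op 0.6277473845945952 q [-0.32  0.73  0.24  2.12 -0.49  0.35 -0.92]
[0.04, 0.06, 1.76, -0.001, 0.001, 0.002, 0.03, 0.05, 1.76, -0.001, 0.001, 0.002, 0.03, 0.05, 1.77, -0.0, 0.002, 0.003]
end [0.476 0.034 0.131]
```

Emit:
carry_out:
  motion: [0, 0, 1.8, 0, 0, 0, 0, 0, 1.8, 0, 0, 0, 0, 0, 1.8, 0, 0, 0, 0, 0, 0, 0, 0, 0]

```text
clock: 4.32
tool_pos: [0.4759, 0.0346, 0.1313]
eef_rot: [0.987, 0.16, -0.0, -0.0]
contact_force: [0.4, -0.1, -0.8]
opening: 0.624
```

Emit:
carry_out:
  motion: [0, 0, 0, 0, 0, 0, 0, 0, 0, 0, 0, 0, 0, 0, 0, 0, 0, 0, 0, 0, 0, 0, 0, 0, 0, 0, 0, 0, 0, 0]
  hand: 1.5
  grip_force: 30

```text
clock: 4.95
tool_pos: [0.4766, 0.0333, 0.1317]
eef_rot: [0.987, 0.159, 0.001, 0.0]
contact_force: [0.4, -1.5, 6.8]
opening: 0.338
```

```bash
python3 - <<'E'
from h import *
st()
E
```

```text
4.95 [0.4766 0.0333 0.1317] rot [[0.95, 0.313, 0.002], [0.313, -0.95, -0.001], [0.002, 0.001, -1.0]] F [ 0.4 -1.5  6.8] op 0.33837205194880976 q [-0.25  0.83  0.14  2.14 -0.53  0.2  -0.88]
```

Emit:
carry_out:
  motion: [-0.8, 0, 0, 0, 0, 0, -0.8, 0, 0, 0, 0, 0, -0.8, 0, 0, 0, 0, 0, -0.8, 0, 0, 0, 0, 0, -0.8, 0, 0, 0, 0, 0, -0.2, 0, 0, 0, 0, 0, 0, 0, 0, 0, 0, 0, 0, 0, 0, 0, 0, 0]

```text
clock: 5.95
tool_pos: [0.4383, 0.0209, 0.1317]
eef_rot: [0.987, 0.159, 0.003, 0.0]
contact_force: [3.6, 0.7, 7.2]
opening: 0.338
```

Emit:
carry_out:
  motion: [0, 0, 0, 0, 0, 0, 0, 0, 0, 0, 0, 0]

```text
clock: 6.2
tool_pos: [0.4383, 0.0209, 0.1317]
eef_rot: [0.987, 0.159, 0.003, 0.0]
contact_force: [4.5, 0.6, 7.1]
opening: 0.339
```

```bash
python3 - <<'E'
from h import *
st()
E
```

```text
6.2 [0.4383 0.0209 0.1317] rot [[0.949, 0.314, 0.005], [0.314, -0.949, 0.0], [0.005, 0.001, -1.0]] F [4.5 0.6 7.1] op 0.33882732427273005 q [-0.19  0.81  0.06  2.25 -0.55  0.09 -0.85]
```

Emit:
carry_out:
  motion: [0, 0, 0, 0, 0, 0, 0, 0, 0, 0, 0, 0, 0, 0, -2, 0, 0, 0, 0, 0, -4, 0, 0, 0, 0, 0, -5, 0, 0, 0, 0, 0, -5, 0, 0, 0]
  hand: 5.5

```text
clock: 6.95
tool_pos: [0.4348, 0.0207, 0.2921]
eef_rot: [0.987, 0.159, -0.001, -0.0]
contact_force: [-0.6, -0.4, -0.9]
opening: 0.623
```

```bash
python3 - <<'E'
from h import *
from scipy.optimize import least_squares
st()
for n in("top","scene"):
    s=snapshot(n);W=cloud(s);f=s["frame"].astype(int)
    b=finder.masks_of(s,"gold_ball")
    if b:
        p=W[b[0]["pixels"]];p=p[(p[:,2]>.035)&(p[:,0]>.56)]
        r=least_squares(lambda c:np.linalg.norm(p-c,axis=1)-.028,[.61,-.36,.05],loss="soft_l1",f_scale=.002);print(n,"ball",len(p),r.x.round(4))
    m=finder.masks_of(s,"gold_stick")
    if m:
        p=W[m[0]["pixels"]];p=p[(p[:,2]>.048)&(p[:,2]<.062)&(p[:,0]<.575)]
        print("line",cv2.fitLine((p[:,:2]*1000).astype(np.float32),cv2.DIST_HUBER,0,.01,.01).ravel().round(3),np.median(p[:,2]),len(p))
    q=W[(W[...,0]>.46)&(W[...,0]<.58)&(W[...,1]>-.38)&(W[...,1]<-.28)&(W[...,2]>.05)&(W[...,2]<.062)&(f.max(-1)<75)];print("band",len(q),q.mean(0))
    for mm in finder.masks_of(s,"bolt_grip")[:1]:
        p=W[mm["pixels"]];p=p[p[:,2]>.095];print("knob",np.median(p,0).round(4))
E
```

```text
6.95 [0.4348 0.0207 0.2921] rot [[0.949, 0.314, -0.003], [0.314, -0.949, 0.0], [-0.003, -0.001, -1.0]] F [-0.6 -0.4 -0.9] op 0.6234634983417886 q [-0.44  0.51  0.44  2.14 -0.39  0.57 -0.97]
top ball 466 [ 0.6078 -0.3648  0.0497]
line [ 9.22000e-01 -3.87000e-01  5.10641e+02 -3.23783e+02] 0.05568825682112934 311
band 24 [ 0.52043551 -0.32762111  0.0561637 ]
knob [ 0.7602 -0.1533  0.1118]
scene ball 328 [ 0.6088 -0.365   0.0482]
line [ 9.26000e-01 -3.78000e-01  5.09879e+02 -3.19647e+02] 0.053047335567427086 165
band 14 [ 0.52277774 -0.32380706  0.05361697]
knob [0.4414 0.0235 0.0983]
```

```bash
python3 - <<'E'
from h import *
plan([((.538,-.335,.16),-23,8)])
E
```

```text
[-0.17, 4.63, 1.06, 0.0, 0.0, 0.09, 0.24, 4.62, 1.06, 0.0, 0.0, 0.09, 0.66, 4.58, 1.05, 0.0, 0.001, 0.09, 1.06, 4.5, 1.06, 0.0, 0.0, 0.09, 1.47, 4.39, 1.06, 0.0, 0.001, 0.09, 1.85, 4.24, 1.06, 0.0, 0.0, 0.09, 2.23, 4.06, 1.05, 0.0, 0.001, 0.091, 2.58, 3.85, 1.06, 0.001, 0.0, 0.09]
end [ 0.538 -0.335  0.205]
```

Emit:
carry_out:
  motion: [-0.17, 4.63, 1.06, 0, 0, 0.09, 0.24, 4.62, 1.06, 0, 0, 0.09, 0.66, 4.58, 1.05, 0, 0.001, 0.09, 1.06, 4.5, 1.06, 0, 0, 0.09, 1.47, 4.39, 1.06, 0, 0.001, 0.09, 1.85, 4.24, 1.06, 0, 0, 0.09, 2.23, 4.06, 1.05, 0, 0.001, 0.091, 2.58, 3.85, 1.06, 0.001, 0, 0.09]

```text
clock: 8.35
tool_pos: [0.5387, -0.3362, 0.2043]
eef_rot: [0.98, -0.201, 0.0, -0.002]
contact_force: [0.5, -0.1, -0.2]
opening: 0.625
```

Emit:
carry_out:
  motion: [0, 0, 0, 0, 0, 0, 0, 0, 0, 0, 0, 0, 0, 0, 0, 0, 0, 0]

```text
clock: 8.72
tool_pos: [0.5392, -0.3334, 0.2061]
eef_rot: [0.98, -0.198, 0.001, -0.002]
contact_force: [-0.4, 0.8, 0.5]
opening: 0.623
```

```bash
python3 - <<'E'
from h import *
st()
plan([((.538,-.335,.095),-23,3)])
s=snapshot("scene");a=s["frame"][110:310,190:450,::-1];cv2.imwrite("pics/s3.png",cv2.resize(a,None,fx=3,fy=3,interpolation=cv2.INTER_CUBIC))
E
```

```text
8.725 [ 0.5392 -0.3334  0.2061] rot [[0.921, -0.389, 0.003], [-0.389, -0.921, 0.003], [0.001, -0.004, -1.0]] F [-0.4  0.8  0.5] op 0.6230687189314824 q [ 0.22  0.88  0.51  1.64 -0.58  0.77 -0.97]
[-0.02, 0.07, 2.2, -0.001, -0.0, 0.001, -0.02, 0.07, 2.21, -0.001, -0.001, 0.0, -0.01, 0.07, 2.2, -0.002, -0.0, 0.001]
end [ 0.538 -0.335  0.14 ]
```

View pics/s3.png

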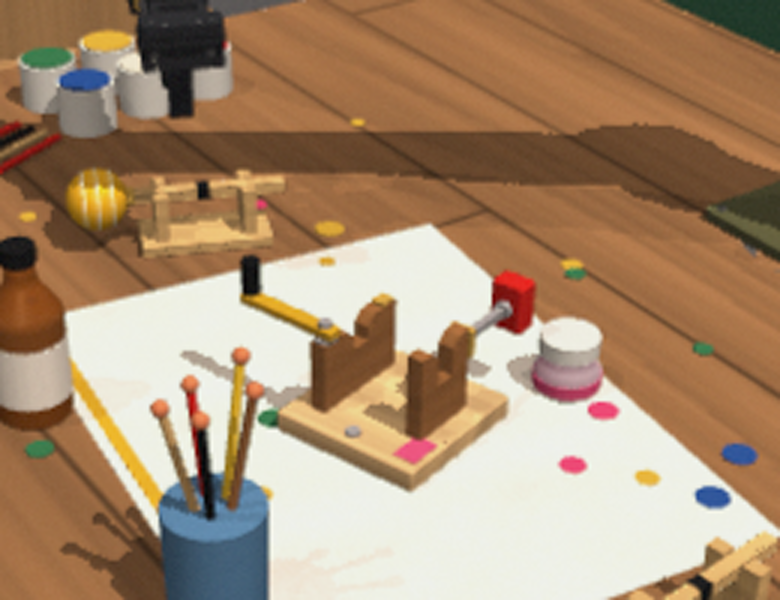

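Emit:
carry_out:
  motion: [0, 0, 3, 0, 0, 0, 0, 0, 3, 0, 0, 0, 0, 0, 2.5, 0, 0, 0, 0, 0, 1.2, 0, 0, 0, 0, 0, 1.0, 0, 0, 0, 0, 0, 0, 0, 0, 0, 0, 0, 0, 0, 0, 0]

```text
clock: 9.65
tool_pos: [0.5399, -0.3353, 0.1003]
eef_rot: [0.98, -0.199, 0.002, -0.0]
contact_force: [0.3, -1.2, 0.2]
opening: 0.625
```

Emit:
carry_out:
  motion: [0, 0, 0, 0, 0, 0, 0, 0, 0, 0, 0, 0, 0, 0, 0, 0, 0, 0, 0, 0, 0, 0, 0, 0, 0, 0, 0, 0, 0, 0, 0, 0, 0, 0, 0, 0, 0, 0, 0, 0, 0, 0]
  hand: 0.4
  grip_force: 25

```text
clock: 10.52
tool_pos: [0.5395, -0.335, 0.0995]
eef_rot: [0.98, -0.199, 0.002, -0.001]
contact_force: [-0.2, 0.5, 0.1]
opening: 0.135
```

```bash
python3 - <<'E'
from h import *
st()
E
```

```text
10.525 [ 0.5395 -0.335   0.0995] rot [[0.921, -0.391, 0.003], [-0.391, -0.921, 0.001], [0.003, -0.002, -1.0]] F [-0.2  0.5  0.1] op 0.1348466865526282 q [ 0.27  1.02  0.41  1.68 -0.66  0.58 -0.9 ]
```

Emit:
carry_out:
  motion: [0, 0, -1, 0, 0, 0, 0, 0, -2, 0, 0, 0, 0, 0, -3, 0, 0, 0, 0, 0, -3, 0, 0, 0, 0, 0, -3, 0, 0, 0, 0, 0, 0, 0, 0, 0, 0, 0, 0, 0, 0, 0]

```text
clock: 11.4
tool_pos: [0.5389, -0.3346, 0.2194]
eef_rot: [0.98, -0.199, 0.001, -0.001]
contact_force: [0.8, 0.7, -0.9]
opening: 0.137
```

```bash
cat >> h.py <<'E'
def ball(s,c0):
    from scipy.optimize import least_squares
    b=finder.masks_of(s,"gold_ball");
    if not b: print("no ball");return
    W=cloud(s);p=W[b[0]["pixels"]];p=p[np.linalg.norm(p-c0,axis=1)<.06]
    r=least_squares(lambda c:np.linalg.norm(p-c,axis=1)-.028,c0,loss="soft_l1",f_scale=.002);print("ball",len(p),r.x.round(4));return r.x
def jig(p,o=(.545,.0139),yaw=18.2):
    a=np.radians(yaw);d=np.array(p[:2])-o
    return np.array([d[0]*np.cos(a)+d[1]*np.sin(a),-d[0]*np.sin(a)+d[1]*np.cos(a)])
E
python3 - <<'E'
from h import *
s0=st()
ex=np.array(s0["tool_pos"])+R.from_quat(s0["eef_rot"]).apply([.077,0,.0495]);print("expected ball",ex.round(4))
for n in("top","scene"):
    s=snapshot(n);ball(s,ex)
a=np.radians(18.2);o=np.array([.545,.0139]);g=o+.019*np.array([-np.sin(a),np.cos(a)]);print(g)
plan([((g[0]-.02,g[1],.17),108.2,15)])
E
```

```text
11.4 [ 0.5389 -0.3346  0.2194] rot [[0.921, -0.39, 0.003], [-0.39, -0.921, 0.002], [0.002, -0.003, -1.0]] F [ 0.8  0.7 -0.9] op 0.13746525720589542 q [ 0.21  0.87  0.53  1.63 -0.57  0.8  -0.98]
expected ball [ 0.61   -0.3646  0.1701]
ball 150 [ 0.6075 -0.3641  0.17  ]
ball 361 [ 0.6083 -0.3634  0.1666]
[0.53906564 0.03194947]
[-1.08, -2.2, 0.03, -0.0, -0.0, -0.153, -0.73, -2.34, 0.03, -0.0, -0.0, -0.153, -0.36, -2.42, 0.03, 0.0, -0.0, -0.153, 0.01, -2.45, 0.03, 0.0, -0.0, -0.153, 0.38, -2.42, 0.03, 0.0, -0.0, -0.153, 0.75, -2.33, 0.03, 0.0, -0.0, -0.152, 1.09, -2.19, 0.03, 0.0, -0.0, -0.153, 1.41, -2.0, 0.03, 0.0, -0.0, -0.152]
[1.7, -1.76, 0.02, 0.0, -0.0, -0.153, 1.95, -1.48, 0.03, 0.0, -0.0, -0.152, 2.15, -1.17, 0.02, 0.0, -0.0, -0.153, 2.3, -0.83, 0.03, 0.0, -0.0, -0.152, 2.4, -0.47, 0.02, 0.001, -0.001, -0.153, 2.44, -0.1, 0.02, 0.0, -0.0, -0.152, 2.43, 0.28, 0.03, 0.001, -0.001, -0.153]
end [0.5191 0.0319 0.215 ]
```

```bash
python3 - <<'E'
from h import *
a=np.radians(18.2);o=np.array([.545,.0139]);g=o+.020*np.array([-np.sin(a),np.cos(a)]);print(g)
plan([((g[0],g[1],.17),108.2,15)])
E
```

```text
[0.5387533  0.03289944]
[-0.96, -2.26, 0.03, -0.0, -0.0, -0.153, -0.6, -2.38, 0.03, -0.0, -0.0, -0.153, -0.23, -2.44, 0.03, 0.0, -0.0, -0.153, 0.14, -2.45, 0.03, 0.0, -0.0, -0.153, 0.51, -2.4, 0.03, 0.0, -0.0, -0.153, 0.87, -2.29, 0.03, 0.0, -0.0, -0.152, 1.21, -2.13, 0.03, 0.0, -0.0, -0.153, 1.52, -1.92, 0.03, 0.0, -0.0, -0.152]
[1.79, -1.67, 0.02, 0.0, -0.0, -0.153, 2.03, -1.38, 0.03, 0.0, -0.0, -0.152, 2.21, -1.05, 0.02, 0.0, -0.0, -0.153, 2.34, -0.7, 0.03, 0.0, -0.0, -0.152, 2.43, -0.34, 0.02, 0.001, -0.001, -0.153, 2.45, 0.03, 0.02, 0.0, -0.0, -0.152, 2.41, 0.4, 0.03, 0.001, -0.001, -0.153]
end [0.5388 0.0329 0.215 ]
```

Emit:
carry_out:
  motion: [-0.96, -2.26, 0.03, 0, 0, -0.153, -0.6, -2.38, 0.03, 0, 0, -0.153, -0.23, -2.44, 0.03, 0, 0, -0.153, 0.14, -2.45, 0.03, 0, 0, -0.153, 0.51, -2.4, 0.03, 0, 0, -0.153, 0.87, -2.29, 0.03, 0, 0, -0.152, 1.21, -2.13, 0.03, 0, 0, -0.153, 1.52, -1.92, 0.03, 0, 0, -0.152]

```text
clock: 12.6
tool_pos: [0.5389, -0.1382, 0.2167]
eef_rot: [0.916, 0.401, 0.001, 0.0]
contact_force: [1.0, 0.8, -1.1]
opening: 0.135
```

Emit:
carry_out:
  motion: [1.79, -1.67, 0.02, 0, 0, -0.153, 2.03, -1.38, 0.03, 0, 0, -0.152, 2.21, -1.05, 0.02, 0, 0, -0.153, 2.34, -0.7, 0.03, 0, 0, -0.152, 2.43, -0.34, 0.02, 0, 0, -0.153, 2.45, 0.03, 0.02, 0, 0, -0.152, 2.41, 0.4, 0.03, 0, 0, -0.153]

```text
clock: 13.48
tool_pos: [0.539, 0.033, 0.2152]
eef_rot: [0.584, 0.811, 0.001, 0.001]
contact_force: [0.0, 0.7, -0.4]
opening: 0.133
```

Emit:
carry_out:
  motion: [0, 0, 0, 0, 0, 0, 0, 0, 0, 0, 0, 0, 0, 0, 0, 0, 0, 0, 0, 0, 0, 0, 0, 0]

```text
clock: 13.98
tool_pos: [0.5392, 0.0315, 0.2157]
eef_rot: [0.587, 0.81, 0.001, 0.001]
contact_force: [-0.5, -0.2, -0.3]
opening: 0.134
```

```bash
python3 - <<'E'
from h import *
s0=st()
ex=np.array(s0["tool_pos"])+R.from_quat(s0["eef_rot"]).apply([.077,0,.0495]);print("expected ball",ex.round(4),"jig",jig(ex),"tcp jig",jig(s0["tool_pos"]))
for n in("top","scene"):
    s=snapshot(n);b=ball(s,ex)
    if b is not None: print(jig(b))
a=s["frame"][150:330,230:450,::-1];cv2.imwrite("pics/s4.png",cv2.resize(a,None,fx=3.3,fy=3.3,interpolation=cv2.INTER_CUBIC))
E
```

```text
13.975 [0.5392 0.0315 0.2157] rot [[-0.311, 0.951, 0.003], [0.951, 0.311, 0.0], [-0.001, 0.003, -1.0]] F [-0.5 -0.2 -0.3] op 0.1341012068394037 q [-0.12  0.7  -0.05  1.91  0.06  0.52  0.11]
expected ball [0.5155 0.1047 0.1661] jig [0.0002791  0.09545523] tcp jig [-1.77809359e-05  1.85003248e-02]
ball 305 [0.5142 0.1039 0.1656]
[-0.00112964  0.09511438]
ball 561 [0.5151 0.1039 0.1645]
[-0.00025502  0.09486243]
```

View pics/s4.png

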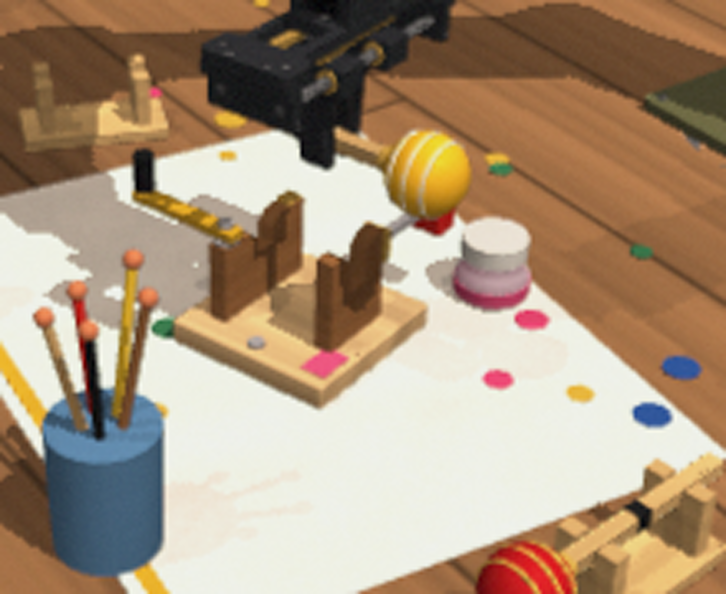

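Emit:
carry_out:
  motion: [0, 0.1, 2.5, 0, 0, 0, 0, 0, 2.5, 0, 0, 0, 0, 0, 1.5, 0, 0, 0, 0, 0, 0.7, 0, 0, 0, 0, 0, 0.5, 0, 0, 0, 0, 0, 0, 0, 0, 0]

```text
clock: 14.92
tool_pos: [0.5405, 0.0329, 0.1388]
eef_rot: [0.586, 0.81, 0.001, 0.001]
contact_force: [-0.6, -0.2, -0.8]
opening: 0.13
```

Emit:
carry_out:
  motion: [0, 0, 0.4, 0, 0, 0, 0, 0, 0.4, 0, 0, 0, 0, 0, 0.3, 0, 0, 0, 0, 0, 0, 0, 0, 0]

```text
clock: 15.42
tool_pos: [0.5403, 0.0328, 0.1274]
eef_rot: [0.586, 0.81, 0.001, 0.001]
contact_force: [0.0, 0.4, -0.6]
opening: 0.13
```

```bash
python3 - <<'E'
from h import *
s0=st();print(jig(s0["tool_pos"]))
for n in("scene",):
    s=snapshot(n)
a=s["frame"][170:280,260:400,::-1];cv2.imwrite("pics/s5.png",cv2.resize(a,None,fx=5,fy=5,interpolation=cv2.INTER_CUBIC))
E
```

```text
15.425 [0.5403 0.0328 0.1274] rot [[-0.313, 0.95, 0.003], [0.95, 0.313, 0.001], [-0.0, 0.003, -1.0]] F [ 0.   0.4 -0.6] op 0.13000659996270322 q [-0.13  0.86 -0.03  1.95  0.08  0.33  0.1 ]
[0.00145113 0.01946743]
```

View pics/s5.png

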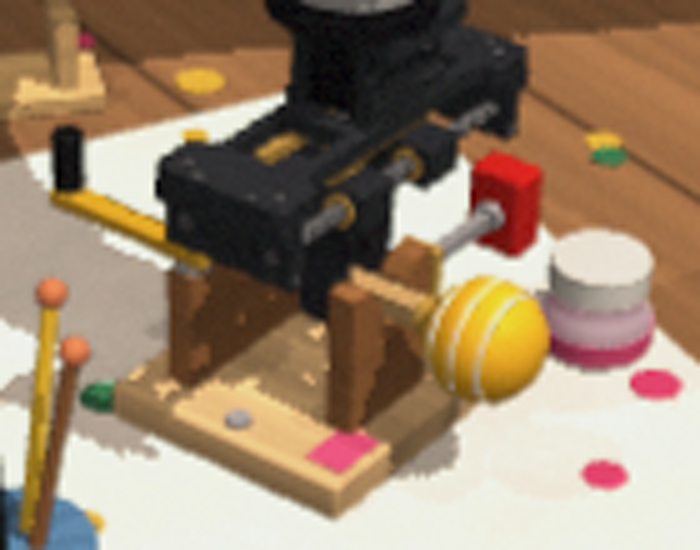

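Emit:
carry_out:
  motion: [0, 0, 0.4, 0, 0, 0, 0, 0, 0.4, 0, 0, 0, 0, 0, 0.3, 0, 0, 0, 0, 0, 0, 0, 0, 0, 0, 0, 0, 0, 0, 0]

```text
clock: 16.1
tool_pos: [0.5405, 0.0329, 0.1167]
eef_rot: [0.586, 0.81, 0.001, 0.001]
contact_force: [-0.1, -0.0, -0.8]
opening: 0.135
```

```bash
python3 - <<'E'
from h import *
s0=st();print(jig(s0["tool_pos"]))
ex=np.array(s0["tool_pos"])+R.from_quat(s0["eef_rot"]).apply([.076,0,.0495])
for n in("top","scene"): print(jig(ball(snapshot(n),ex)))
E
```

```text
16.1 [0.5405 0.0329 0.1167] rot [[-0.313, 0.95, 0.003], [0.95, 0.313, 0.001], [-0.0, 0.003, -1.0]] F [-0.1 -0.  -0.8] op 0.13482991787873652 q [-0.13  0.88 -0.03  1.95  0.08  0.31  0.1 ]
[0.00163697 0.01943438]
ball 0 [0.5169 0.1051 0.0672]
[0.00177752 0.09541818]
ball 528 [0.5163 0.1048 0.0654]
[0.00116856 0.09535274]
```

Emit:
carry_out:
  motion: [0, 0, 0.1, 0, 0, 0, 0, 0, 0.05, 0, 0, 0, 0, 0, 0, 0, 0, 0]

```text
clock: 16.68
tool_pos: [0.5405, 0.0329, 0.1154]
eef_rot: [0.586, 0.81, 0.001, 0.001]
contact_force: [-0.9, 0.2, 2.7]
opening: 0.131
```

Emit:
carry_out:
  motion: [0, 0, 0, 0, 0, 0, 0, 0, 0, 0, 0, 0, 0, 0, 0, 0, 0, 0, 0, 0, 0, 0, 0, 0, 0, 0, -0.5, 0, 0, 0, 0, 0, -1.5, 0, 0, 0, 0, 0, -3, 0, 0, 0, 0, 0, -3, 0, 0, 0]
  hand: 4.5

```text
clock: 17.68
tool_pos: [0.5398, 0.0328, 0.1968]
eef_rot: [0.586, 0.81, 0.001, 0.001]
contact_force: [0.8, -0.3, 0.3]
opening: 0.509
```

Emit:
carry_out:
  motion: [0, 0, -2, 0, 0, 0, 0, 0, 0, 0, 0, 0]

```text
clock: 17.92
tool_pos: [0.5408, 0.0328, 0.2172]
eef_rot: [0.586, 0.81, 0.003, 0.002]
contact_force: [-0.7, 0.2, 0.2]
opening: 0.51
```

```bash
python3 - <<'E'
from h import *
s0=st()
for n in("top","scene"):
    s=snapshot(n);b=ball(s,np.array([.516,.105,.066]));print(n,jig(b))
a=s["frame"][170:280,260:400,::-1];cv2.imwrite("pics/s6.png",cv2.resize(a,None,fx=5,fy=5,interpolation=cv2.INTER_CUBIC))
# knob target: pose measured when pulled, +~1mm
plan([((.4395,.0210,.15),18.2,9)])
E
```

```text
17.925 [0.5408 0.0328 0.2172] rot [[-0.313, 0.95, 0.007], [0.95, 0.313, 0.001], [-0.001, 0.007, -1.0]] F [-0.7  0.2  0.2] op 0.5104948169011656 q [-0.12  0.7  -0.05  1.91  0.06  0.53  0.11]
ball 160 [0.5152 0.1043 0.0664]
top [-0.00012187  0.09516726]
ball 0 [0.516 0.105 0.066]
scene [0.00090452 0.09560017]
[0.22, -1.1, 0.21, 0.0, -0.0, 0.175, 0.03, -1.12, 0.22, 0.0, -0.0, 0.175, -0.17, -1.11, 0.21, 0.0, -0.0, 0.174, -0.35, -1.06, 0.22, 0.0, -0.0, 0.175, -0.53, -0.98, 0.21, 0.0, -0.0, 0.174, -0.7, -0.88, 0.22, 0.0, -0.0, 0.175, -0.84, -0.74, 0.21, 0.0, -0.001, 0.174, -0.95, -0.58, 0.22, 0.0, -0.0, 0.175]
[-1.04, -0.41, 0.21, 0.0, -0.001, 0.174]
end [0.4395 0.021  0.195 ]
```

View pics/s6.png

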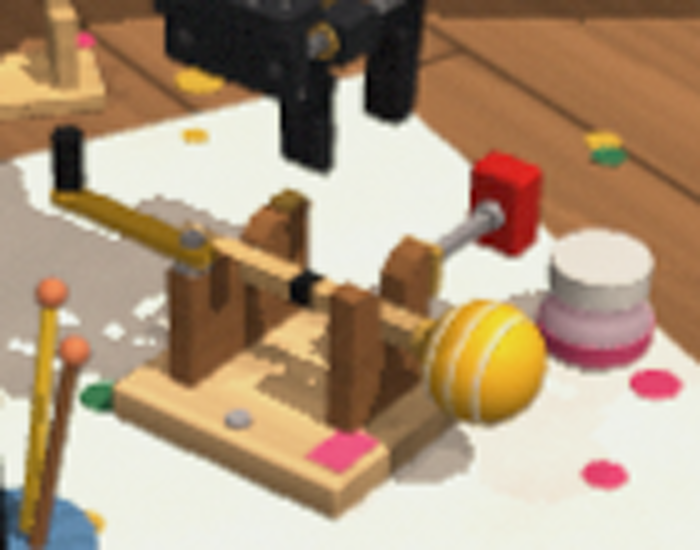

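```bash
python3 - <<'E'
from h import *
plan([((.4395,.0210,.15),198.2,9)])
E
```

```text
[0.22, -1.1, 0.21, 0.0, 0.0, -0.174, 0.41, -1.04, 0.22, 0.0, 0.0, -0.175, 0.59, -0.95, 0.21, 0.0, 0.0, -0.174, 0.74, -0.84, 0.22, 0.0, 0.0, -0.175, 0.88, -0.7, 0.21, 0.0, 0.0, -0.174, 0.98, -0.53, 0.22, 0.0, 0.0, -0.175, 1.06, -0.36, 0.21, 0.0, 0.001, -0.174, 1.11, -0.16, 0.22, 0.0, 0.0, -0.175]
[1.11, 0.03, 0.21, 0.001, 0.001, -0.174]
end [0.4395 0.0211 0.195 ]
```

Emit:
carry_out:
  motion: [0.22, -1.1, 0.21, 0, 0, -0.174, 0.41, -1.04, 0.22, 0, 0, -0.175, 0.59, -0.95, 0.21, 0, 0, -0.174, 0.74, -0.84, 0.22, 0, 0, -0.175, 0.88, -0.7, 0.21, 0, 0, -0.174, 0.98, -0.53, 0.22, 0, 0, -0.175, 1.06, -0.36, 0.21, 0, 0, -0.174, 1.11, -0.16, 0.22, 0, 0, -0.175]
  hand: 5.5

```text
clock: 19.12
tool_pos: [0.4504, 0.0223, 0.1969]
eef_rot: [-0.074, 0.997, 0.0, 0.001]
contact_force: [-0.3, -0.0, 0.3]
opening: 0.626
```

Emit:
carry_out:
  motion: [1.11, 0.03, 0.21, 0, 0, -0.174, 0, 0, 0, 0, 0, 0, 0, 0, 0, 0, 0, 0, 0, 0, 0, 0, 0, 0]

```text
clock: 19.62
tool_pos: [0.4408, 0.0213, 0.1955]
eef_rot: [-0.157, 0.988, 0.0, 0.002]
contact_force: [-0.3, -0.4, 0.5]
opening: 0.626
```

```bash
python3 - <<'E'
from h import *
s=st();print(jig(s["tool_pos"]))
plan([((.4395,.0210,.087),198.2,4)])
E
```

```text
19.625 [0.4408 0.0213 0.1955] rot [[-0.951, -0.31, 0.004], [-0.31, 0.951, 0.001], [-0.004, -0.0, -1.0]] F [-0.3 -0.4  0.5] op 0.6255318266480565 q [ 0.08  0.68 -0.37  2.2   0.68  0.37  1.02]
[-0.09671044  0.03956283]
[0.04, 0.0, 1.59, -0.0, 0.001, -0.001, 0.04, 0.01, 1.59, -0.0, 0.001, -0.0, 0.03, 0.0, 1.58, -0.0, 0.001, -0.001, 0.04, 0.01, 1.59, -0.0, 0.001, -0.0]
end [0.4394 0.021  0.132 ]
```

Emit:
carry_out:
  motion: [0, 0, 2, 0, 0, 0, 0, 0, 2, 0, 0, 0, 0, 0, 1.5, 0, 0, 0, 0, 0, 0.8, 0, 0, 0, 0, 0, 0, 0, 0, 0]

```text
clock: 20.25
tool_pos: [0.4405, 0.0213, 0.1323]
eef_rot: [-0.158, 0.987, -0.0, 0.001]
contact_force: [0.5, -0.0, -0.1]
opening: 0.626
```

Emit:
carry_out:
  motion: [0, 0, 0, 0, 0, 0, 0, 0, 0, 0, 0, 0, 0, 0, 0, 0, 0, 0, 0, 0, 0, 0, 0, 0, 0, 0, 0, 0, 0, 0]
  hand: 1.5
  grip_force: 30

```text
clock: 20.88
tool_pos: [0.4405, 0.0215, 0.1329]
eef_rot: [-0.158, 0.987, 0.0, 0.002]
contact_force: [-1.7, 1.6, 6.1]
opening: 0.342
```

```bash
python3 - <<'E'
from h import *
s=st();print(jig(s["tool_pos"]))
E
```

```text
20.875 [0.4405 0.0215 0.1329] rot [[-0.95, -0.312, 0.004], [-0.312, 0.95, 0.001], [-0.004, 0.0, -1.0]] F [-1.7  1.6  6.1] op 0.34186076154287853 q [-0.06  0.8  -0.15  2.24  0.82  0.15  0.91]
[-0.09691827  0.03986526]
```

Push home: along tool −x (jig +x), 4.2 cm.

Emit:
carry_out:
  motion: [-0.8, 0, 0, 0, 0, 0, -0.8, 0, 0, 0, 0, 0, -0.8, 0, 0, 0, 0, 0, -0.8, 0, 0, 0, 0, 0, -0.8, 0, 0, 0, 0, 0, -0.2, 0, 0, 0, 0, 0, 0, 0, 0, 0, 0, 0, 0, 0, 0, 0, 0, 0]

```text
clock: 21.88
tool_pos: [0.4788, 0.0339, 0.1328]
eef_rot: [-0.158, 0.987, -0.0, 0.0]
contact_force: [-4.8, 0.7, 8.3]
opening: 0.336
```

```bash
python3 - <<'E'
from h import *
s=st();print(jig(s["tool_pos"]))
E
```

```text
21.875 [0.4788 0.0339 0.1328] rot [[-0.95, -0.312, 0.0], [-0.312, 0.95, -0.001], [-0.0, -0.001, -1.0]] F [-4.8  0.7  8.3] op 0.33564256912934853 q [ 0.    0.82 -0.28  2.12  0.76  0.3   0.96]
[-0.0565964   0.03966209]
```

Emit:
carry_out:
  motion: [0, 0, 0, 0, 0, 0, 0, 0, 0, 0, 0, 0, 0, 0, -2, 0, 0, 0, 0, 0, -4, 0, 0, 0, 0, 0, -4, 0, 0, 0, 0, 0, 0, 0, 0, 0, 0, 0, 0, 0, 0, 0]
  hand: 5.5

```text
clock: 22.75
tool_pos: [0.4799, 0.0337, 0.2321]
eef_rot: [-0.158, 0.987, -0.0, 0.001]
contact_force: [0.7, -0.5, -0.8]
opening: 0.626
```

```bash
python3 - <<'E'
from h import *
s=st()
o=np.array([.545,.0139]);a=np.radians(18.2);M=np.array([[np.cos(a),-np.sin(a)],[np.sin(a),np.cos(a)]])
for n in("top","scene"):
    s=snapshot(n);W=cloud(s)
    q=W[(W[...,2]>.108)&(W[...,2]<.13)&(W[...,0]>.58)&(W[...,0]<.64)&(W[...,1]>-.12)&(W[...,1]<-.06)]
    c=(q.min(0)+q.max(0))/2;j=jig(c);print(n,len(q),c.round(4),"post jig",j.round(4),"th",np.arctan2(-(j[1]+.04),-(j[0]-.035)))
    for nm,z0,z1,b in(("knob",.097,.106,(.42,.51,-.02,.08)),):
        q=W[(W[...,2]>z0)&(W[...,2]<z1)&(W[...,0]>b[0])&(W[...,0]<b[1])&(W[...,1]>b[2])&(W[...,1]<b[3])]
        if len(q): print(nm,len(q),jig(q.mean(0)))
def P(th,d):
    t=np.array([-np.sin(th),np.cos(th)]);h=np.array([.035,-.04])
    g=o+M@(h+.075*np.array([-np.cos(th),-np.sin(th)])-t*(.017+d))
    return (g[0],g[1],.118),18.2+90+np.degrees(th)
th0=1.57
g,y=P(th0,.014)
plan([((g[0],g[1],.19),y,6),(g,y,3)])
E
```

```text
22.75 [0.4799 0.0337 0.2321] rot [[-0.95, -0.311, 0.003], [-0.311, 0.95, 0.0], [-0.003, -0.001, -1.0]] F [ 0.7 -0.5 -0.8] op 0.626492757505244 q [ 0.15  0.66 -0.51  2.05  0.59  0.57  1.11]
top 48 [ 0.6105 -0.0851  0.1173] post jig [ 0.0313 -0.1145] th 1.5209402624353336
scene 50 [ 0.6135 -0.0835  0.1153] post jig [ 0.0346 -0.114 ] th 1.5659979412973115
knob 48 [-0.05746427  0.04182863]
[-2.03, -2.57, -0.05, -0.0, 0.0, 0.0, -2.03, -2.57, -0.06, -0.0, 0.0, 0.0, -2.04, -2.58, -0.05, -0.0, 0.0, 0.0, -2.03, -2.57, -0.06, -0.0, 0.0, 0.0, -2.04, -2.58, -0.05, -0.0, 0.001, 0.0, -2.03, -2.57, -0.06, -0.0, 0.0, 0.0, -0.0, -0.0, 2.4, -0.0, 0.0, 0.0, -0.0, -0.0, 2.4, -0.0, 0.0, 0.0]
[-0.0, -0.0, 2.4, -0.0, 0.0, 0.0]
end [ 0.6435 -0.0748  0.163 ]
```

Emit:
carry_out:
  motion: [-2.03, -2.57, -0.05, 0, 0, 0, -2.03, -2.57, -0.06, 0, 0, 0, -2.04, -2.58, -0.05, 0, 0, 0, -2.03, -2.57, -0.06, 0, 0, 0, -2.04, -2.58, -0.05, 0, 0, 0, -2.03, -2.57, -0.06, 0, 0, 0, 0, 0, 0, 0, 0, 0]
  hand: 0

```text
clock: 23.72
tool_pos: [0.6449, -0.0765, 0.2344]
eef_rot: [-0.156, 0.988, -0.0, 0.001]
contact_force: [-0.9, 0.5, -0.3]
opening: 0.006
```

Emit:
carry_out:
  motion: [0, 0, 2.4, 0, 0, 0, 0, 0, 2.4, 0, 0, 0, 0, 0, 2.4, 0, 0, 0, 0, 0, 0, 0, 0, 0]

```text
clock: 24.22
tool_pos: [0.6419, -0.0736, 0.1618]
eef_rot: [-0.159, 0.987, 0.001, -0.001]
contact_force: [0.1, -0.1, -0.9]
opening: 0.008
```

```bash
python3 - <<'E'
from h import *
s=st();print(jig(s["tool_pos"]))
o=np.array([.545,.0139]);a=np.radians(18.2);M=np.array([[np.cos(a),-np.sin(a)],[np.sin(a),np.cos(a)]])
def P(th,d):
    t=np.array([-np.sin(th),np.cos(th)]);h=np.array([.035,-.04])
    g=o+M@(h+.075*np.array([-np.cos(th),-np.sin(th)])-t*(.017+d))
    return (g[0],g[1],.118),18.2+90+np.degrees(th)
plan([(*P(1.55,0),2)]+[(*P(t,0),1) for t in np.arange(1.45,.3,-.1)]+[(*P(t,-.001),1) for t in np.arange(.25,-.01,-.05)])
E
```

```text
24.225 [ 0.6419 -0.0736  0.1618] rot [[-0.95, -0.314, -0.003], [-0.314, 0.95, 0.001], [0.003, 0.002, -1.0]] F [ 0.1 -0.1 -0.9] op 0.008390114503612213 q [ 0.31  0.94 -0.52  1.59  0.6   0.78  1.42]
[ 0.06473977 -0.11338483]
[0.72, -0.1, -0.06, 0.001, -0.001, 0.011, 0.71, -0.1, -0.06, 0.001, -0.002, 0.011, 0.76, -0.13, 0.0, -0.0, 0.0, 0.1, 0.75, -0.14, 0.0, -0.0, 0.0, 0.1, 0.76, -0.13, 0.0, -0.0, 0.0, 0.1, 0.76, -0.13, 0.0, -0.0, 0.0, 0.1, 0.76, -0.13, 0.0, -0.0, 0.0, 0.1, 0.75, -0.13, 0.0, 0.0, 0.0, 0.1]
[0.76, -0.14, 0.0, 0.0, 0.0, 0.1, 0.76, -0.13, 0.0, 0.0, 0.0, 0.1, 0.76, -0.13, 0.0, 0.0, 0.0, 0.1, 0.75, -0.13, 0.0, 0.0, 0.0, 0.1, 0.76, -0.13, 0.0, 0.0, 0.0, 0.1, 0.76, -0.14, 0.0, 0.0, 0.0, 0.1, 0.85, -0.12, 0.0, 0.0, 0.0, 0.1, 0.38, -0.07, -0.0, 0.0, 0.0, 0.05]
[0.38, -0.07, -0.0, 0.0, 0.0, 0.05, 0.37, -0.07, -0.0, 0.0, 0.0, 0.05, 0.38, -0.07, -0.0, 0.0, 0.0, 0.05, 0.38, -0.07, -0.0, 0.0, 0.0, 0.05]
end [ 0.5245 -0.0518  0.163 ]
```

Emit:
carry_out:
  motion: [0.72, -0.1, -0.05, 0, 0, 0.011, 0.71, -0.1, -0.05, 0, 0, 0.011, 0.76, -0.13, 0, 0, 0, 0.1, 0.75, -0.14, 0, 0, 0, 0.1, 0.76, -0.13, 0, 0, 0, 0.1, 0.76, -0.13, 0, 0, 0, 0.1, 0.76, -0.13, 0, 0, 0, 0.1, 0.75, -0.13, 0, 0, 0, 0.1]

```text
clock: 25.22
tool_pos: [0.5872, -0.0914, 0.1665]
eef_rot: [0.154, 0.988, 0.0, 0.003]
contact_force: [0.9, -1.2, -0.4]
opening: 0.006
```

Emit:
carry_out:
  motion: [0.76, -0.14, 0, 0, 0, 0.1, 0.76, -0.13, 0, 0, 0, 0.1, 0.76, -0.13, 0, 0, 0, 0.1, 0.75, -0.13, 0, 0, 0, 0.1, 0.76, -0.13, 0, 0, 0, 0.1, 0, 0, 0, 0, 0, 0]

```text
clock: 25.98
tool_pos: [0.5506, -0.078, 0.166]
eef_rot: [0.391, 0.92, 0.001, 0.002]
contact_force: [-0.6, -0.1, -0.6]
opening: 0.004
```

```bash
python3 - <<'E'
from h import *
s0=st();print(jig(s0["tool_pos"]))
s=snapshot("scene")
a=s["frame"][160:280,250:400,::-1];cv2.imwrite("pics/s7.png",cv2.resize(a,None,fx=5,fy=5,interpolation=cv2.INTER_CUBIC))
E
```

```text
25.975 [ 0.5506 -0.078   0.166 ] rot [[-0.694, 0.72, 0.004], [0.72, 0.694, 0.001], [-0.002, 0.003, -1.0]] F [-0.6 -0.1 -0.6] op 0.004004946712849664 q [ 0.17  0.8  -0.19  1.89  0.3   0.47  0.54]
[-0.02335091 -0.08909318]
```

View pics/s7.png

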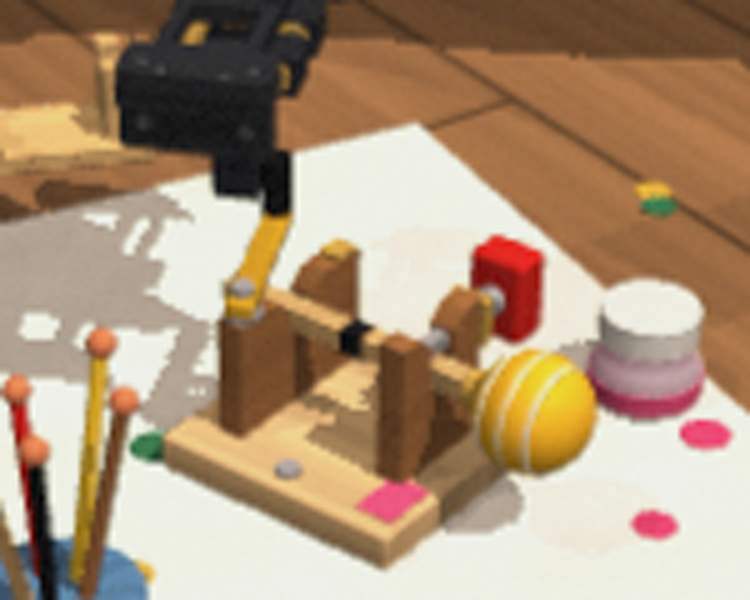

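Emit:
carry_out:
  motion: [0.76, -0.14, 0, 0, 0, 0.1, 0.85, -0.12, 0, 0, 0, 0.1, 0.38, -0.07, 0, 0, 0, 0.05, 0.38, -0.07, 0, 0, 0, 0.05, 0.37, -0.07, 0, 0, 0, 0.05, 0.38, -0.07, 0, 0, 0, 0.05, 0.38, -0.07, 0, 0, 0, 0.05, 0, 0, 0, 0, 0, 0]

```text
clock: 27.02
tool_pos: [0.5269, -0.0524, 0.165]
eef_rot: [0.587, 0.809, 0.001, 0.001]
contact_force: [0.6, -3.1, -0.7]
opening: 0.004
```

```bash
python3 - <<'E'
from h import *
s0=st();print(jig(s0["tool_pos"]))
E
```

```text
27.025 [ 0.5269 -0.0524  0.165 ] rot [[-0.31, 0.951, 0.003], [0.951, 0.31, 0.0], [-0.001, 0.003, -1.0]] F [ 0.6 -3.1 -0.7] op 0.004475606629647995 q [ 0.05  0.78 -0.06  1.97  0.12  0.39  0.21]
[-0.03787064 -0.05733271]
```

Emit:
carry_out:
  motion: [0.2, 0, 0, 0, 0, 0, 0.2, 0, 0, 0, 0, 0, 0, 0, 0, 0, 0, 0]

```text
clock: 27.4
tool_pos: [0.5267, -0.0519, 0.1651]
eef_rot: [0.588, 0.809, 0.0, 0.003]
contact_force: [3.4, -9.5, -2.2]
opening: 0.008
```

```bash
python3 - <<'E'
from h import *
s0=st();print(jig(s0["tool_pos"]))
E
```

```text
27.4 [ 0.5267 -0.0519  0.1651] rot [[-0.308, 0.952, 0.006], [0.952, 0.308, -0.003], [-0.005, 0.004, -1.0]] F [ 3.4 -9.5 -2.2] op 0.007574239128427779 q [ 0.04  0.78 -0.06  1.98  0.12  0.38  0.21]
[-0.03793756 -0.05683662]
```

At the hard stop. Back off and retreat upward.

Emit:
carry_out:
  motion: [-1, 0, 0, 0, 0, 0, -2, 0, 0, 0, 0, 0, -2, 0, -2, 0, 0, 0, -2, 0, -5, 0, 0, 0, 0, 0, -5, 0, 0, 0, 0, 0, 0, 0, 0, 0]

```text
clock: 28.15
tool_pos: [0.5488, -0.115, 0.2886]
eef_rot: [0.587, 0.81, 0.004, 0.004]
contact_force: [-0.1, 1.0, -0.1]
opening: 0.005
```

```bash
python3 - <<'E'
from h import *
s0=st()
for n in("top","scene"):
    s=snapshot(n);W=cloud(s)
    q=W[(W[...,2]>.106)&(W[...,2]<.13)&(W[...,0]>.49)&(W[...,0]<.56)&(W[...,1]>-.09)&(W[...,1]<0)]
    if len(q): j=jig((q.min(0)+q.max(0))/2);print(n,len(q),"post jig",j.round(4),"th",np.arctan2(-(j[1]+.04),-(j[0]-.035)))
    q=W[(W[...,2]>.097)&(W[...,2]<.106)&(W[...,0]>.42)&(W[...,0]<.51)&(W[...,1]>.01)&(W[...,1]<.08)]
    if len(q): print("knob",len(q),jig(q.mean(0)))
    b=ball(s,np.array([.516,.105,.066]));print(jig(b))
a=s["frame"][160:280,250:400,::-1];cv2.imwrite("pics/s8.png",cv2.resize(a,None,fx=5,fy=5,interpolation=cv2.INTER_CUBIC))
E
```

```text
28.15 [ 0.5488 -0.115   0.2886] rot [[-0.311, 0.95, 0.011], [0.95, 0.311, 0.001], [-0.002, 0.011, -1.0]] F [-0.1  1.  -0.1] op 0.00457622249265065 q [ 0.2   0.62 -0.13  1.79  0.11  0.73  0.34]
top 46 post jig [-0.0406 -0.039 ] th -0.012684568524462732
knob 112 [-0.06111595  0.04041274]
ball 457 [0.5153 0.1054 0.0658]
[0.00036545 0.09623342]
scene 48 post jig [-0.0377 -0.0393] th -0.009587723233697021
knob 51 [-0.05741785  0.04174804]
ball 489 [0.5163 0.1048 0.0644]
[0.00113237 0.09532589]
```

View pics/s8.png

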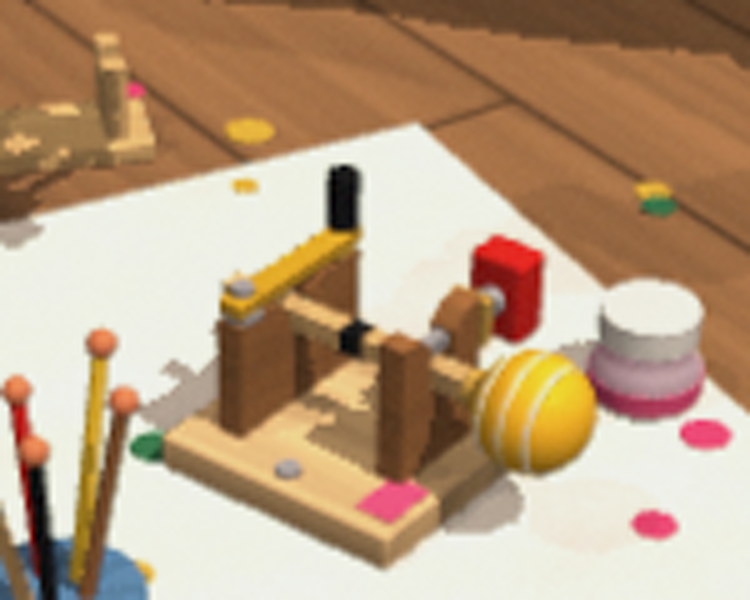

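Bar shut, knob home, stick seated, arm clear.

```bash
python3 -c "
from h import *
print(workorder.finish_job())"
```

```text
the job is handed in; nothing more can be done
None
```

The gold bauble is locked in the drying jig, and I handed the job in at about 28 s of the 70 s allowed. The hand-in reports no verdict, so these are my own last checks:

- **Bolt:** I pulled the knob 40 mm out, to its stop. After seating the stick I pushed it 40 mm back home. The last picture measured the knob at jig (-61, 40) mm from the top camera, against (-60, 40) for home.
- **Stick:** it lies in both slots. The ball centre is about 95.5 mm beyond the middle of the jig, within about 1 mm sideways, and 64 to 66 mm above the bench. That puts the black band about at the midpoint.
- **Keeper bar:** I pushed it to its hard stop. It measures about -0.01 rad, which is shut within measuring error.
- **Ball and neighbours:** I only gripped the stick, with jaw forces of 25 to 30 N. I saw no contact with the ball. I didn't measure the other objects again at the end; in the last crop the paint jar looked undisturbed.
- **Robot:** it was clear of everything at hand-in.

The two cameras disagreed by about 3 mm along the jig's x axis. The knob grasp agreed with the top camera across the jig (its y axis), and I used that camera's position for the jig throughout. No check failed.

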